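Turn the heating block over and seat it in the dry-block heater

TASK

The aluminium heating block has been left to drain on the mat with its wells facing down. Turn it over and seat it fully home in the pocket of the dry-block heater, wells up, with its red-ringed thermometer well at the display end, and let go. Set it down rather than dropping it, and leave the two bottles and the tip box where they stand.

Things in the scene. Friction and masses are not known exactly. Their poses are not given: they have to be found in the camera images.
- block_centre (a point): Centre (also of mass) of the loose aluminium heating block: 68 mm long (x), 56 wide (y, graspable), 42 high (z), 0.3 to 0.52 kg; it stands safely on any face. z points out of the face with the nine black wells (blue band just below it); the opposite face is black. The -x end has the red-ringed well and a red end patch. Starts wells down on the mat, long side roughly across (y).
- thermo_well (a point): Mouth of the block's red-ringed thermometer well, in the wells face: 25 mm from the block's centre towards its -x end and 21 mm along its z. Axes as block_centre.
- pocket (a point): Centre of the pocket's floor, 54 mm above the table. Pocket: 71 mm (x) by 59 mm (y), 16 deep, open upwards, 1.5 mm chamfer at the mouth, 1.5 mm larger than the block on every side. z is up, x points away from the display. When seated, the block's centre is 21 mm above this point, its top 26 mm above the deck, its axes along these (its -x end to the display).
- heater: Dry-block heater, fixed: white box 200 mm long (x), 130 wide (y), 70 high, flat aluminium deck; origin at the centre of its underside. Black display panel with a red window on the deck at the -x end (nearer the robot); the pocket's centre is 30 mm from the middle towards +x. It may stand left or right on the bench.
- mat: Draining mat, fixed, pale grey, 230 mm square, 4 mm thick, its origin at the centre of its underside. The block lies on it at the start; it is a clear place to work on.
- reagent: Bystander: white plastic bottle with a red cap, 72 mm in diameter, about 170 mm high, loose; origin at the centre of its foot.
- wash_bottle: Bystander: clear wash bottle with a blue cap and a bent blue spout, 66 mm in diameter, 183 mm high, loose; origin at the centre of its foot.
- tip_box: Bystander: grey box of pipette tips, 85 by 125 mm, 54 mm high, loose; origin at the centre of its foot.
Not all that is in view belongs to the job. There is more than one size of the part that bears block_centre; the job needs the largest.

How it is judged:
By the outcome, as a careful person would: the job done as asked, in the order asked, and still so for the second after the job is handed in, with the robot touching nothing.
It also fails if it takes over 70 s, if anything falls off the work surface, if the arm or the gripper's body presses on something with over 40 N, if the wrist force passes 120 N, or if a joint passes its speed limit or range.

ROBOT

A 6-joint arm with a two-finger parallel gripper is mounted at the origin on the work surface. World frame = base frame: x ahead of the robot, y to its left, z up, the work surface at z = 0. Lengths are in mm, angles in degrees, forces in N, time in s.
With the tool pointing down it reaches from about 375 to 750 mm from the base axis. Payload 9 kg.
Tool frame: the origin (TCP) lies midway between the tips of the shut fingers; the grasp point (between the pads) lies 19 mm behind it; z points along the fingers, y is the line along which they close (so a half turn about z gives the same grasp; the last joint's range is limited). The gripper opens to 85 mm and grips with 20 to 120 N. Pads are 22 mm wide; open, the fingers measure 114 mm over their backs; the gripper's body (76 mm by 85 mm) begins 54 mm behind the grasp point. The pads swing forward as they close: fully open they stand 13 mm farther back than shut.
Start: joints at [61.266, 5.964, 5.575, 89.605, 0, 77.527], TCP at [168.007, 576.03, 231.331] pointing down, gripper open.
Joint ranges: [-171.21, 171.21], [-48.23, 106.86], [-62.78, 66.21], [-105.2, 120.99], [-86.42, 89.51], [-180, 180]. Speed limits (degrees/s): [127.2, 127.2, 147.25, 180, 180, 180].

INTERFACE

Orientations are given as [roll, pitch, yaw] about the fixed x, y, z axes, in that order (R = Rz(yaw) Ry(pitch) Rx(roll)).
In Python, from rig import manip gives the robot as it stands.
- The arm moves only by the shell command python3 -m jog 'ROWS' [FORCE]. ROWS is JSON, a list that holds one entry, the list of rows, each a list of 7 numbers: the shift along the tool's x, y, z in units of 2.5 cm (1.0 is 2.5 cm), then the turn, a rotation vector about the tool's x, y, z in units of 0.12 rad (1.0 is 0.12 rad), then the closure, from -1 (fully open) to 1 (shut). In form: [[[tx, ty, tz, ax, ay, az, claw], ...]]. A call has 1 to 20 rows; each row shifts and turns the commanded pose from where the row before left it, along the tool's axes as they then stand; what a row does not reach is not made up. A row lasts 1/8 s, in which the tool goes at most 62.5 mm and 10.7 degrees, less where a joint would pass 70% of its speed; a pose out of reach is approached as far as the arm can. A call with a number of a shift or a turn outside -1 to 1 is refused whole. A call with a gripper value outside its range is refused whole. The fingers move at their own pace and stop on an object; FORCE is the grip in N (left out, the last holds). Time passes only in rows, so rows that do not move let the fingers close. It gives the time, the measured TCP pose, the force, the opening and the grip force at its end, in the units of the state.
- manip.sense(): the state, without advancing time (a new reading comes with each control period).
- manip.read_camera(name): name is "scene" or "top"; returns the picture (400x640x3 uint8, blue, green, red); there is no depth.
- manip.camera_params(name): a dict with "fx", "fy", "cx", "cy" (pixels), "R" (3x3) and "t" (3): a world point X has camera coordinates R X + t. Camera axes: x right, y down, z forward; pixel columns grow to the right and rows downward; lengths in mm; the calibration is good to about 2 mm. A picture is of the moment at which its call begins. camera_params takes no time and is no camera call.
- manip.sign_off(): hands the job in; it is judged then, once.
The state is a dict: "time_s": time; "q": joint angles; "qvel": joint speeds; "tau": joint torques, N m; "position": TCP position; "eef_rot": TCP orientation; "force": force on the tool from outside, world axes, zero at the start; "ft_torque": the same for the moment, N m; "gripper_width": finger opening in mm; "finger_force": force on a finger pad.
Only numpy, scipy, OpenCV 4.12 (cv2) and the standard library are available. Lean on these libraries where they do the work, as an engineer would, in place of code of your own. Each camera call takes 0.05 s, during which the arm holds its last target. There are 200 camera calls.

## Working session

There is one attempt and no reset: what is moved stays moved. The work goes in short steps, Python scripts to look and compute and a shell command to move; the robot and the scene stay as the last step left them, time stands still between calls to the robot, and variables do not carry over. Pictures are saved under pics/ and viewed, at most 10 in all, crops included, and the job is handed in when it is done.

```bash
mkdir -p pics; ls
python3 - <<'E'
from rig import manip
import cv2,numpy as np
for n in("scene","top"):
    cv2.imwrite(f"pics/{n}0.png",manip.read_camera(n)); p=manip.camera_params(n)
    print(n,{k:np.round(v,4).tolist() for k,v in p.items()})
print(manip.sense())
E
```

```text
pics
scene {'fx': 444.9207, 'fy': 444.9207, 'cx': 318.4289, 'cy': 198.3259, 'R': [[0.0361, 0.9991, -0.0221], [0.6713, -0.0406, -0.7401], [-0.7403, 0.0119, -0.6721]], 't': [28.9939, -314.3019, 1596.6401]}
top {'fx': 391.6769, 'fy': 391.6769, 'cx': 318.6116, 'cy': 200.8393, 'R': [[0.0088, -1.0, 0.0038], [-0.9806, -0.0094, -0.1958], [0.1958, -0.002, -0.9806]], 't': [-27.6955, 538.6235, 948.5591]}
{'time_s': 0.1, 'q': array([6.12665041e+01, 5.99384091e+00, 5.53300099e+00, 8.96060007e+01,
       9.12841754e-04, 7.75264544e+01]), 'qvel': array([-0.0804017 , -0.08493578,  0.06834385,  0.01293893, -0.06216736,
       -0.01603138]), 'tau': array([ 6.11438052e-03, -5.58202314e+01,  5.04725862e+01,  1.27932770e-02,
       -2.75320035e-04,  2.18737165e-05]), 'position': array([167.84061998, 575.73870825, 230.6282295 ]), 'eef_rot': array([-1.79934934e+02, -1.53281222e-02,  1.63740041e+02]), 'force': array([ 0.67975698, -0.77691823, -0.13561624]), 'ft_torque': array([0.02477309, 0.00922949, 0.05884588]), 'finger_force': 0.0, 'gripper_width': 85.22024372531742}
```

View pics/scene0.png

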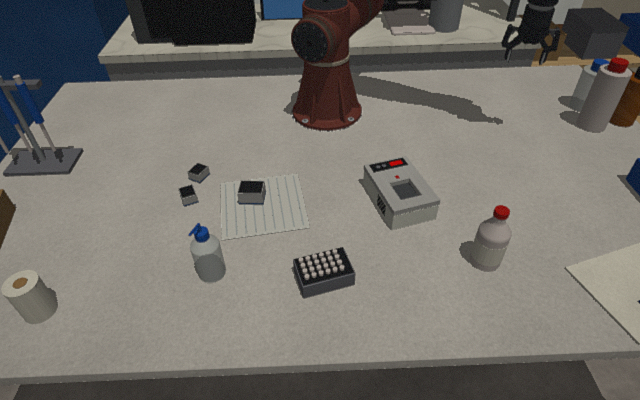

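View pics/top0.png

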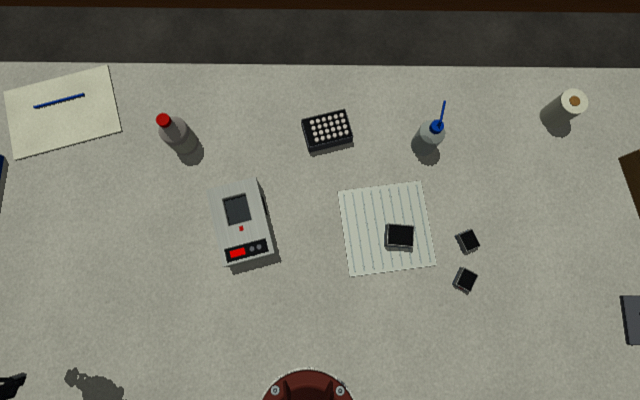

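The scene shows the block on the mat (top ≈(400,236), scene ≈(252,192)). The heater is on the left (top ≈(240,225)) with its display toward the robot. I'll enlarge crops next.

Run:
```python
import cv2,numpy as np
t=cv2.imread("pics/top0.png");s=cv2.imread("pics/scene0.png")
def c(i,x,y,w,h,k):return cv2.resize(i[y:y+h,x:x+w],None,fx=k,fy=k,interpolation=cv2.INTER_CUBIC)
cv2.imwrite("pics/c1.png",np.vstack([np.hstack([c(t,375,210,50,50,6),c(s,230,170,50,50,6)]),np.hstack([c(t,205,175,75,100,3)[:, :300][:300].copy() if 0 else cv2.copyMakeBorder(c(t,205,175,75,100,3),0,0,0,75,0),c(s,355,150,90,80,300/90)[:266].copy() if 0 else cv2.copyMakeBorder(c(s,355,150,90,90,300/90),0,0,0,0,0)])]))
```

```text
(no output)
```

View pics/c1.png

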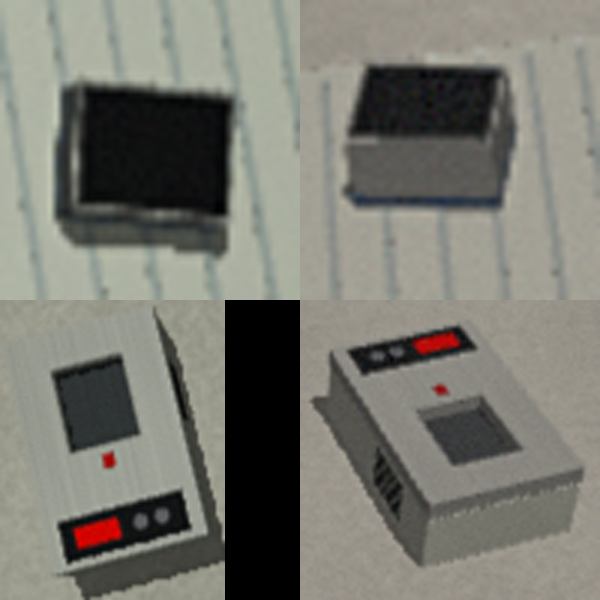

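```bash
cat > h.py <<'E'
import numpy as np,cv2
from rig import manip
def ray(n,px,z):
    p=manip.camera_params(n);R=np.array(p["R"]);t=np.array(p["t"]);px=np.atleast_2d(np.array(px,float))
    d=np.c_[(px[:,0]-p["cx"])/p["fx"],(px[:,1]-p["cy"])/p["fy"],np.ones(len(px))]@R
    c=-R.T@t
    return c+d*((z-c[2])/d[:,2])[:,None]
def proj(n,X):
    p=manip.camera_params(n);Y=np.atleast_2d(X)@np.array(p["R"]).T+np.array(p["t"])
    return np.c_[Y[:,0]/Y[:,2]*p["fx"]+p["cx"],Y[:,1]/Y[:,2]*p["fy"]+p["cy"]]
def uc(l,x,y,k): return (np.array(l,float)+.5)/k-.5+[x,y]
E
python3 - <<'E'
from h import *
def rep(name,n,l,x,y,k,z):
    P=ray(n,uc(l,x,y,k),z)[:,:2]; e=np.roll(P,-1,0)-P
    print(name,P.round(0).tolist(),"ctr",P.mean(0).round(1),"len",np.hypot(*e.T).round(1),"ang",np.degrees(np.arctan2(e[:,1],e[:,0])).round(1))
rep("blk top","top",[(80,85),(232,97),(227,213),(78,207)],375,210,6,46)
rep("blk scn","scene",[(67,66),(205,68),(190,137),(48,137)],230,170,6,46)
rep("poc top","top",[(52,72),(122,55),(139,133),(70,152)],205,175,3,70)
rep("poc scn","scene",[(117,110),(182,97),(222,147),(157,165)],355,150,300/90,70)
rep("deck scn","scene",[(30,52),(170,25),(283,168),(132,205)],355,150,300/90,70)
rep("deck top","top",[(153,10),(207,235),(62,273)],205,175,3,70)
rep("mat top(z4)","top",[(338,191),(419,181),(436,266),(350,277)],0,0,1,4)
rep("bottles","top",[(427,150),(190,155)],0,0,1,0)
for n in("scene","top"):
    im=cv2.imread(f"pics/{n}0.png").astype(int)
    x,y=(375,210) if n=="top" else (230,170)
    c=im[y:y+50,x:x+50]; r=c[...,2]-c[...,:2].max(2); j=np.argsort(-r.ravel())[:6]
    print([(int(a%50+x),int(a//50+y),c[a//50,a%50].tolist()) for a in j])
E
```

```text
blk top [[482.0, -200.0], [478.0, -264.0], [429.0, -260.0], [431.0, -198.0]] ctr [ 455.  -230.6] len [64.6 49.3 62.6 51.8] ang [-94.  175.4  88.2  -2.4]
blk scn [[429.0, -261.0], [435.0, -196.0], [483.0, -201.0], [479.0, -265.0]] ctr [ 456.4 -230.8] len [64.9 48.4 64.6 50. ] ang [ 85.1  -4.9 -93.5 175.5]
poc top [[539.0, 220.0], [554.0, 162.0], [488.0, 145.0], [471.0, 202.0]] ctr [513.  182.3] len [59.9 68.3 58.7 69.9] ang [ -75.4 -165.5  106.2   15.5]
poc scn [[492.0, 145.0], [479.0, 200.0], [541.0, 219.0], [559.0, 166.0]] ctr [517.6 182.5] len [56.1 65.  56.5 69.7] ang [ 103.3   17.5  -71.9 -163. ]
deck scn [[413.0, 84.0], [383.0, 208.0], [568.0, 261.0], [601.0, 139.0]] ctr [491.2 173. ] len [126.8 192.1 125.7 196.6] ang [ 103.5   16.   -74.5 -163.7]
deck top [[593.0, 138.0], [404.0, 86.0], [373.0, 203.0]] ctr [456.7 142.2] len [195.9 120.7 229.9] ang [-164.7  105.2  -16.4]
mat top(z4) [[576.0, -75.0], [606.0, -295.0], [379.0, -330.0], [349.0, -106.0]] ctr [ 477.5 -201.4] len [222.1 230.2 226.1 229.8] ang [ -82.2 -171.3   97.6    7.7]
bottles [[696.0, -322.0], [675.0, 333.0]] ctr [685.5   5.5] len [655.2 655.2] ang [ 91.8 -88.2]
[(244, 173, [137, 144, 153]), (262, 171, [141, 149, 158]), (269, 172, [143, 150, 158]), (243, 177, [139, 146, 154]), (265, 172, [142, 153, 161]), (235, 173, [135, 143, 151])]
[(406, 239, [16, 16, 19]), (410, 239, [15, 15, 18]), (406, 233, [14, 14, 16]), (396, 236, [18, 17, 20]), (399, 230, [15, 14, 17]), (401, 230, [15, 16, 18])]
```

Both cameras agree that the block centre is at (456,−231) and the long axis at 86.4°. No red shows on the +y end, so the red end faces −y. The pocket is near (515,182) with yaw about 15.6°, to be refined later. I plan two 90° turns about the block's y axis, regrasping between them.

```bash
cat >> h.py <<'E'
from scipy.spatial.transform import Rotation as Ro
def tool(yaw,al): return Ro.from_euler('xyz',[180,0,yaw],degrees=True)*Ro.from_euler('y',al,degrees=True)
def plan(wps,start=None):
    """wps: (pos, yaw, tilt); prints turn (units, old tool axes) then shift (units, new tool axes)"""
    s=manip.sense()
    p,R=start or (np.array(s["position"]),Ro.from_euler('xyz',s["eef_rot"],degrees=True))
    for pos,yaw,al in wps:
        T=tool(yaw,al); print("turn",((R.inv()*T).as_rotvec()/.12).round(2),"shift",(T.inv().apply(np.array(pos)-p)/25).round(2)); p,R=np.array(pos,float),T
E
python3 - <<'E'
from h import *
plan([((168,576,231),86.4,0),((450,180,231),86.4,0),((455.5,-241,160),86.4,0),((455.5,-241,120),86.4,45)])
E
```

```text
turn [-1.000e-02  0.000e+00  1.125e+01] shift [ 0.01  0.01 -0.01]
turn [0. 0. 0.] shift [-15.1   12.25   0.  ]
turn [0. 0. 0.] shift [-16.79   1.28   2.84]
turn [-0.    6.54  0.  ] shift [-1.13 -0.    1.13]
```

```bash
python3 -m jog '[[[0,0,0,0,0,1,-1],[0,0,0,0,0,1,-1],[0,0,0,0,0,1,-1],[0,0,0,0,0,1,-1],[0,0,0,0,0,1,-1],[0,0,0,0,0,1,-1],[0,0,0,0,0,1,-1],[0,0,0,0,0,1,-1],[0,0,0,0,0,1,-1],[0,0,0,0,0,1,-1],[0,0,0,0,0,1,-1],[0,0,0,0,0,0.25,-1]]]'
python3 -m jog '[[[-0.94,0.77,0,0,0,0,-1],[-0.94,0.77,0,0,0,0,-1],[-0.94,0.77,0,0,0,0,-1],[-0.94,0.77,0,0,0,0,-1],[-0.94,0.77,0,0,0,0,-1],[-0.94,0.77,0,0,0,0,-1],[-0.94,0.77,0,0,0,0,-1],[-0.94,0.77,0,0,0,0,-1],[-0.94,0.77,0,0,0,0,-1],[-0.94,0.77,0,0,0,0,-1],[-0.94,0.77,0,0,0,0,-1],[-0.94,0.77,0,0,0,0,-1],[-0.94,0.77,0,0,0,0,-1],[-0.94,0.77,0,0,0,0,-1],[-0.94,0.77,0,0,0,0,-1],[-0.94,0.77,0,0,0,0,-1]]]'
python3 -m jog '[[[-1,0.08,0.18,0,0,0,-1],[-1,0.08,0.18,0,0,0,-1],[-1,0.08,0.18,0,0,0,-1],[-1,0.08,0.18,0,0,0,-1],[-1,0.08,0.18,0,0,0,-1],[-1,0.08,0.18,0,0,0,-1],[-1,0.08,0.18,0,0,0,-1],[-1,0.08,0.18,0,0,0,-1],[-1,0.08,0.18,0,0,0,-1],[-1,0.08,0.18,0,0,0,-1],[-1,0.08,0.18,0,0,0,-1],[-1,0.08,0.18,0,0,0,-1],[-1,0.08,0.18,0,0,0,-1],[-1,0.08,0.18,0,0,0,-1],[-1,0.08,0.18,0,0,0,-1],[-1,0.08,0.18,0,0,0,-1]]]'
python3 -m jog '[[[0,0,0,0,1,0,-1],[0,0,0,0,1,0,-1],[0,0,0,0,1,0,-1],[0,0,0,0,1,0,-1],[0,0,0,0,1,0,-1],[0,0,0,0,1,0,-1],[0,0,0,0,0.54,0,-1],[0,0,0,0,0,0,-1]]]'
python3 - <<'E'
from h import *
print(manip.sense()["q"].round(1))
plan([((456.5,-220.4,80),86.4,45),((456.5,-220.4,15),86.4,45)])
E
```

```text
time_s: 1.6
position: [167.9, 575.8, 230.9]
eef_rot: [-180.0, 0.0, 86.4]
force: [0.4, 0.2, 0.2]
gripper_width: 85.4
finger_force: 0.0
time_s: 3.6
position: [452.2, 180.5, 231.2]
eef_rot: [-180.0, -0.0, 86.5]
force: [1.2, 0.0, -0.2]
gripper_width: 85.2
finger_force: 0.0
time_s: 5.6
position: [458.4, -220.6, 159.0]
eef_rot: [-180.0, -0.0, 86.5]
force: [-0.6, 0.4, 0.1]
gripper_width: 85.5
finger_force: 0.0
time_s: 6.6
position: [458.0, -220.2, 157.8]
eef_rot: [-179.9, -45.1, 86.3]
force: [0.7, -0.3, 0.6]
gripper_width: 85.5
finger_force: 0.0
[-56.4  27.3  10.5 111.8  25.3  28.3]
turn [-0.   -0.01 -0.01] shift [-2.21 -0.06  2.19]
turn [0. 0. 0.] shift [-1.84 -0.    1.84]
```

```bash
python3 -m jog '[[[-0.55,-0.015,0.55,0,0,0,-1],[-0.55,-0.015,0.55,0,0,0,-1],[-0.55,-0.015,0.55,0,0,0,-1],[-0.55,-0.015,0.55,0,0,0,-1],[0,0,0,0,0,0,-1]]]'
python3 - <<'E'
from h import *
print(manip.sense()["q"].round(1))
plan([((456.5,-220.4,15),86.4,45)])
cv2.imwrite("pics/s1.png",cv2.resize(manip.read_camera("scene")[100:250,180:350],None,fx=4,fy=4,interpolation=cv2.INTER_CUBIC))
E
```

```text
time_s: 7.22
position: [456.4, -218.9, 79.9]
eef_rot: [-179.9, -45.1, 86.3]
force: [-0.3, -0.7, 0.6]
gripper_width: 85.4
finger_force: 0.0
[-56.4  30.7   6.5 104.5  25.3  28.2]
turn [-0.01 -0.01 -0.01] shift [-1.88  0.01  1.79]
```

View pics/s1.png

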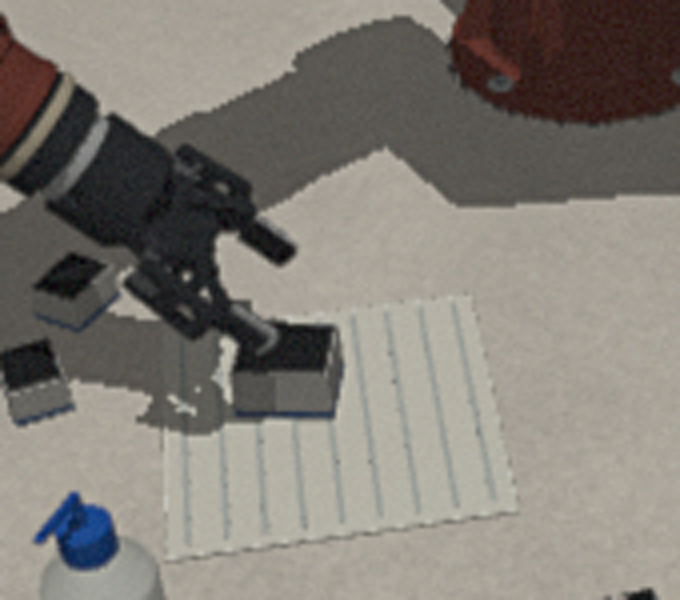

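The gripper is tilted at 45° with its fingers straddling the block (front finger tip at crop (265,340)) and clear of the small blocks. I'll descend and grip.

```bash
python3 -m jog '[[[-0.47,0,0.45,0,0,0,-1],[-0.47,0,0.45,0,0,0,-1],[-0.47,0,0.45,0,0,0,-1],[-0.47,0,0.44,0,0,0,-1],[0,0,0,0,0,0,-1]]]'
python3 -m jog '[[[0,0,0,0,0,0,0.6],[0,0,0,0,0,0,0.6],[0,0,0,0,0,0,0.6],[0,0,0,0,0,0,0.6],[0,0,0,0,0,0,0.6],[0,0,0,0,0,0,0.6]]]' 70
```

```text
time_s: 7.9
position: [456.3, -220.7, 15.2]
eef_rot: [-179.9, -45.1, 86.3]
force: [-0.1, -0.3, 0.1]
gripper_width: 85.4
finger_force: 0.0
time_s: 8.65
position: [457.2, -222.0, 17.4]
eef_rot: [179.9, -44.9, 86.4]
force: [0.2, -3.2, 5.8]
gripper_width: 55.2
finger_force: 74.7
```

```bash
python3 -m jog '[[[0.2,0,-0.2,0,0,0,0.6],[0.5,0,-0.5,0,0,0,0.6],[0.6,0,-0.6,0,0,0,0.6],[0.6,0,-0.6,0,0,0,0.6],[0.6,0,-0.6,0,0,0,0.6],[0,0,0,0,0,0,0.6]]]'
python3 -m jog '[[[0,0,0,0,-0.7,0,0.6],[0,0,0,0,-0.9,0,0.6],[0,0,0,0,-0.9,0,0.6],[0,0,0,0,-0.9,0,0.6],[0,0,0,0,-0.9,0,0.6],[0,0,0,0,-0.9,0,0.6],[0,0,0,0,-0.9,0,0.6],[0,0,0,0,-0.9,0,0.6],[0,0,0,0,-0.9,0,0.6],[0,0,0,0,-0.9,0,0.6],[0,0,0,0,-0.9,0,0.6],[0,0,0,0,-0.9,0,0.6],[0,0,0,0,-0.9,0,0.6],[0,0,0,0,-0.9,0,0.6],[0,0,0,0,-0.7,0,0.6],[0,0,0,0,0,0,0.6]]]'
python3 - <<'E'
from h import *
print(manip.sense()["q"].round(1))
plan([((457,-241,38),86.4,-45),((457,-241,25),86.4,-45)])
cv2.imwrite("pics/s2.png",cv2.resize(manip.read_camera("scene")[100:250,180:350],None,fx=4,fy=4,interpolation=cv2.INTER_CUBIC))
E
```

```text
time_s: 9.4
position: [457.5, -222.3, 107.0]
eef_rot: [179.8, -44.8, 86.5]
force: [-0.5, 0.3, -3.2]
gripper_width: 55.1
finger_force: 74.2
time_s: 11.4
position: [455.7, -219.8, 102.4]
eef_rot: [-179.7, 45.0, 86.7]
force: [-0.9, 0.2, -3.1]
gripper_width: 55.4
finger_force: 74.5
[-16.7 -18.4 -40.4  55.4 -43.5  71.6]
turn [-0.01 -0.01  0.04] shift [1.23 0.11 2.42]
turn [0. 0. 0.] shift [ 0.37 -0.    0.37]
```

View pics/s2.png

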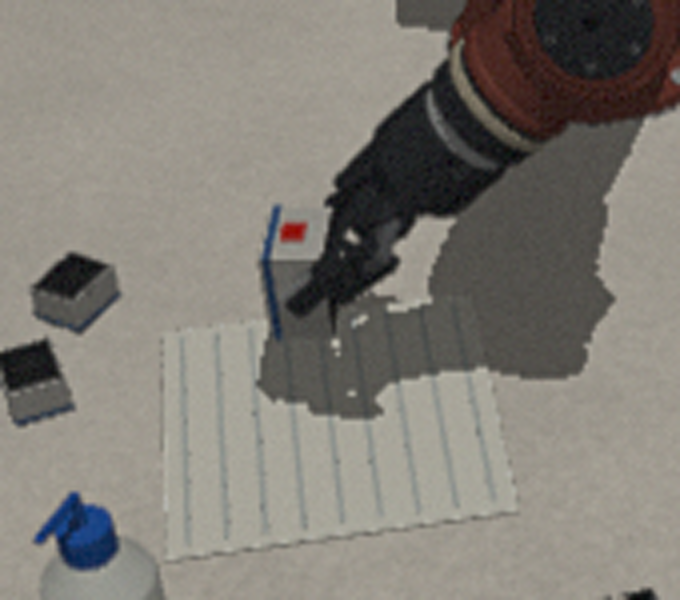

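The block is held with the red patch up (crop (292,232)) and the wells facing −y, as planned. I'll set it on its end.

```bash
python3 -m jog '[[[0.4,0,0.4,0,0,0,0.6],[0.5,0,0.5,0,0,0,0.6],[0.5,0,0.5,0,0,0,0.6],[0.4,0,0.4,0,0,0,0.6],[0.13,0,0.13,0,0,0,0.6],[0,0,0,0,0,0,0.6]]]'
python3 -m jog '[[[0.03,0,0.03,0,0,0,0.6],[0.03,0,0.03,0,0,0,0.6],[0,0,0,0,0,0,0.6]]]'
```

```text
time_s: 12.2
position: [456.8, -221.6, 36.7]
eef_rot: [-180.0, 45.1, 86.4]
force: [-0.8, -0.1, -2.1]
gripper_width: 55.3
finger_force: 74.5
time_s: 12.58
position: [457.0, -221.5, 34.8]
eef_rot: [180.0, 45.1, 86.4]
force: [0.3, -0.2, -3.5]
gripper_width: 55.3
finger_force: 74.5
```

```bash
python3 -m jog '[[[0.03,0,0.03,0,0,0,0.6],[0.03,0,0.03,0,0,0,0.6],[0.03,0,0.03,0,0,0,0.6],[0,0,0,0,0,0,0.6]]]'
python3 -m jog '[[[0.02,0,0.02,0,0,0,0.6],[0.02,0,0.02,0,0,0,0.6],[0,0,0,0,0,0,0.6]]]'
```

```text
time_s: 13.08
position: [456.8, -221.5, 31.3]
eef_rot: [-180.0, 45.1, 86.4]
force: [0.5, -0.1, -2.1]
gripper_width: 55.1
finger_force: 74.5
time_s: 13.45
position: [456.8, -221.5, 30.0]
eef_rot: [-180.0, 45.1, 86.4]
force: [0.1, 0.1, -2.6]
gripper_width: 55.3
finger_force: 74.5
```

```bash
python3 -m jog '[[[0.02,0,0.02,0,0,0,0.6],[0.02,0,0.02,0,0,0,0.6],[0,0,0,0,0,0,0.6]]]'
python3 -m jog '[[[0.02,0,0.02,0,0,0,0.6],[0.02,0,0.02,0,0,0,0.6],[0,0,0,0,0,0,0.6]]]'
```

```text
time_s: 13.82
position: [457.0, -221.6, 28.9]
eef_rot: [180.0, 45.1, 86.4]
force: [-0.8, -0.1, -0.0]
gripper_width: 55.1
finger_force: 75.0
time_s: 14.2
position: [457.3, -222.1, 28.9]
eef_rot: [180.0, 45.3, 86.4]
force: [-5.9, 5.1, 10.8]
gripper_width: 55.2
finger_force: 76.2
```

```bash
python3 -m jog '[[[-0.02,0,-0.02,0,0,0,0.6],[0,0,0,0,0,0,-1],[0,0,0,0,0,0,-1],[0,0,0,0,0,0,-1],[0,0,0,0,0,0,-1],[0,0,-0.3,0,0,0,-1],[0,0,-0.7,0,0,0,-1],[0,0,-1,0,0,0,-1],[0,0,-1,0,0,0,-1],[-0.7,0,-0.7,0,0,0,-1],[-0.7,0,-0.7,0,0,0,-1],[-0.7,0,-0.7,0,0,0,-1],[-0.7,0,-0.7,0,0,0,-1],[0,0,0,0,0,0,-1]]]'
python3 - <<'E'
from h import *
a=manip.read_camera("scene");b=manip.read_camera("top")
cv2.imwrite("pics/s3s.png",a);cv2.imwrite("pics/s3t.png",b)
c=lambda i,x,y:cv2.resize(i[y:y+60,x:x+60],None,fx=6,fy=6,interpolation=cv2.INTER_CUBIC)
cv2.imwrite("pics/s3.png",np.hstack([c(a,225,150),c(b,370,200)]))
E
```

```text
time_s: 15.95
position: [461.4, -168.3, 182.3]
eef_rot: [179.7, 45.1, 86.2]
force: [-0.0, -0.5, -0.3]
gripper_width: 85.9
finger_force: 0.0
```

View pics/s3.png

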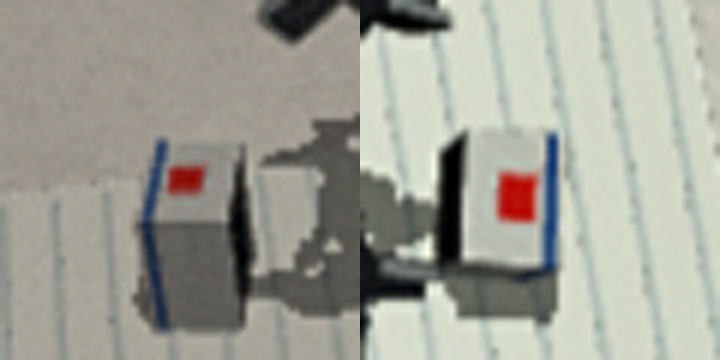

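Run:
```python
from h import *
for n,l,x,y in (("top",[(108,130),(198,133),(195,268),(103,266)],370,200),("scene",[(160,140),(245,145),(230,222),(143,220)],225,150)):
    P=ray(n,uc(l,x,y,6),72)[:,:2]; e=np.roll(P,-1,0)-P
    print(P.mean(0),np.hypot(*e.T).round(1),np.degrees(np.arctan2(e[:,1],e[:,0])).round(1))
C=np.array([457,-212.5])
plan([((461.4,-168.3,182),86.4,45),((457,-203,110),86.4,45),((457,-203,29),86.4,45)])
```

```text
[ 456.5754     -211.54700787] [37.3 55.9 37.7 56.3] [-91.4 176.8  89.3  -3.6]
[ 459.95184359 -210.55854038] [39.9 54.1 39.  56.4] [ 81.1  -4.1 -95.5 176.7]
turn [ 0.  13.1 -0. ] shift [ 0.07  0.05 -0.08]
turn [0. 0. 0.] shift [-3.02 -0.09  1.05]
turn [0. 0. 0.] shift [-2.29 -0.    2.29]
```

The block stands with the red patch up at about (457.5,−211.5), which agrees with the prediction. Now the second turn.

```bash
python3 -m jog '[[[0,0,0,0,0.85,0,-1],[0,0,0,0,1,0,-1],[0,0,0,0,1,0,-1],[0,0,0,0,1,0,-1],[0,0,0,0,1,0,-1],[0,0,0,0,1,0,-1],[0,0,0,0,1,0,-1],[0,0,0,0,1,0,-1],[0,0,0,0,1,0,-1],[0,0,0,0,1,0,-1],[0,0,0,0,1,0,-1],[0,0,0,0,1,0,-1],[0,0,0,0,1,0,-1],[0,0,0,0,0.25,0,-1],[0,0,0,0,0,0,-1]]]'
python3 - <<'E'
from h import *
plan([((457,-202,110),86.4,45),((457,-202,29),86.4,45)])
E
```

```text
time_s: 17.92
position: [460.0, -168.1, 179.0]
eef_rot: [-179.9, -45.0, 86.3]
force: [-0.2, -0.0, 0.1]
gripper_width: 85.2
finger_force: 0.0
turn [-0.01  0.   -0.01] shift [-2.91 -0.03  0.99]
turn [0. 0. 0.] shift [-2.29 -0.    2.29]
```

```bash
python3 -m jog '[[[-0.73,-0.01,0.25,0,0,0,-1],[-0.73,-0.01,0.25,0,0,0,-1],[-0.73,-0.01,0.25,0,0,0,-1],[-0.72,0,0.24,0,0,0,-1],[-0.57,0,0.57,0,0,0,-1],[-0.57,0,0.57,0,0,0,-1],[-0.57,0,0.57,0,0,0,-1],[-0.58,0,0.58,0,0,0,-1],[0,0,0,0,0,0,-1]]]'
python3 -m jog '[[[0,0,0,0,0,0,0.6],[0,0,0,0,0,0,0.6],[0,0,0,0,0,0,0.6],[0,0,0,0,0,0,0.6],[0,0,0,0,0,0,0.6],[0,0,0,0,0,0,0.6]]]' 70
```

```text
time_s: 19.05
position: [456.7, -201.2, 28.4]
eef_rot: [-179.9, -45.1, 86.3]
force: [0.3, 0.4, -0.0]
gripper_width: 85.6
finger_force: 0.0
time_s: 19.8
position: [457.8, -202.9, 30.9]
eef_rot: [179.9, -44.9, 86.4]
force: [0.3, -2.9, 5.6]
gripper_width: 55.2
finger_force: 74.5
```

```bash
python3 -m jog '[[[0.2,0,-0.2,0,0,0,0.6],[0.5,0,-0.5,0,0,0,0.6],[0.6,0,-0.6,0,0,0,0.6],[0.6,0,-0.6,0,0,0,0.6],[0.4,0,-0.4,0,0,0,0.6],[0,0,0,0,0,0,0.6]]]'
python3 -m jog '[[[0,0,0,0,-0.7,0,0.6],[0,0,0,0,-0.9,0,0.6],[0,0,0,0,-0.9,0,0.6],[0,0,0,0,-0.9,0,0.6],[0,0,0,0,-0.9,0,0.6],[0,0,0,0,-0.9,0,0.6],[0,0,0,0,-0.9,0,0.6],[0,0,0,0,-0.9,0,0.6],[0,0,0,0,-0.9,0,0.6],[0,0,0,0,-0.9,0,0.6],[0,0,0,0,-0.9,0,0.6],[0,0,0,0,-0.9,0,0.6],[0,0,0,0,-0.9,0,0.6],[0,0,0,0,-0.9,0,0.6],[0,0,0,0,-0.7,0,0.6],[0,0,0,0,0,0,0.6]]]'
python3 - <<'E'
from h import *
plan([((456.5,-202,20),86.4,-45)])
E
```

```text
time_s: 20.55
position: [457.8, -202.7, 112.5]
eef_rot: [179.9, -44.9, 86.5]
force: [0.8, -0.4, -4.6]
gripper_width: 55.3
finger_force: 74.2
time_s: 22.55
position: [456.1, -200.7, 108.7]
eef_rot: [-179.7, 45.0, 86.8]
force: [-0.1, 1.1, -3.0]
gripper_width: 55.3
finger_force: 74.5
turn [-0.01 -0.01  0.04] shift [2.47 0.02 2.54]
```

```bash
python3 -m jog '[[[0.4,0,0.4,0,0,0,0.6],[0.5,0,0.5,0,0,0.02,0.6],[0.5,0,0.5,0,0,0,0.6],[0.5,0,0.5,0,0,0,0.6],[0.4,0,0.45,0,0,0,0.6],[0.13,0,0.14,0,0,0,0.6],[0,0,0,0,0,0,0.6]]]'
python3 -m jog '[[[0.02,0,0.02,0,0,0,0.6],[0.02,0,0.02,0,0,0,0.6],[0,0,0,0,0,0,0.6]]]'
python3 -m jog '[[[0.02,0,0.02,0,0,0,0.6],[0.02,0,0.02,0,0,0,0.6],[0,0,0,0,0,0,0.6]]]'
```

```text
time_s: 23.42
position: [457.2, -203.5, 24.2]
eef_rot: [179.9, 45.1, 86.2]
force: [-0.1, -0.3, -2.5]
gripper_width: 55.4
finger_force: 74.5
time_s: 23.8
position: [457.6, -203.4, 23.2]
eef_rot: [179.8, 45.1, 86.2]
force: [-0.6, 0.4, -2.8]
gripper_width: 55.2
finger_force: 74.5
time_s: 24.18
position: [457.3, -203.3, 21.4]
eef_rot: [179.9, 45.1, 86.2]
force: [-0.4, 0.1, -2.8]
gripper_width: 55.3
finger_force: 74.5
```

```bash
python3 -m jog '[[[0.03,0,0.03,0,0,0,0.6],[0.03,0,0.03,0,0,0,0.6],[0,0,0,0,0,0,0.6]]]'
python3 -m jog '[[[0.02,0,0.02,0,0,0,0.6],[0.02,0,0.02,0,0,0,0.6],[0,0,0,0,0,0,0.6]]]'
python3 -m jog '[[[0.02,0,0.02,0,0,0,0.6],[0,0,0,0,0,0,0.6]]]'
```

```text
time_s: 24.55
position: [457.2, -203.3, 19.2]
eef_rot: [179.9, 45.1, 86.2]
force: [0.1, -0.3, -3.0]
gripper_width: 55.2
finger_force: 74.5
time_s: 24.92
position: [457.3, -203.4, 17.9]
eef_rot: [179.9, 45.1, 86.2]
force: [0.4, -0.1, -2.4]
gripper_width: 55.6
finger_force: 74.5
time_s: 25.18
position: [457.3, -203.4, 17.2]
eef_rot: [179.9, 45.1, 86.2]
force: [-0.1, 0.0, -3.9]
gripper_width: 55.3
finger_force: 74.5
```

```bash
python3 -m jog '[[[0.02,0,0.02,0,0,0,0.6],[0.02,0,0.02,0,0,0,0.6],[0,0,0,0,0,0,0.6]]]'
python3 -m jog '[[[0.02,0,0.02,0,0,0,0.6],[0,0,0,0,0,0,0.6]]]'
```

```text
time_s: 25.55
position: [457.3, -203.4, 15.7]
eef_rot: [179.9, 45.1, 86.2]
force: [0.5, 0.1, -2.6]
gripper_width: 55.1
finger_force: 74.5
time_s: 25.8
position: [457.4, -203.4, 15.1]
eef_rot: [179.9, 45.1, 86.2]
force: [0.0, -0.3, -3.1]
gripper_width: 55.5
finger_force: 74.5
```

```bash
python3 -m jog '[[[0.02,0,0.02,0,0,0,0.6],[0.02,0,0.02,0,0,0,0.6],[0,0,0,0,0,0,0.6]]]'
python3 -m jog '[[[0.02,0,0.02,0,0,0,0.6],[0,0,0,0,0,0,0.6]]]'
```

```text
time_s: 26.18
position: [457.6, -203.7, 14.6]
eef_rot: [179.8, 45.2, 86.2]
force: [-2.8, 2.3, 4.8]
gripper_width: 55.3
finger_force: 75.5
time_s: 26.42
position: [457.8, -203.9, 14.6]
eef_rot: [179.8, 45.2, 86.2]
force: [-4.8, 4.5, 11.1]
gripper_width: 55.4
finger_force: 76.1
```

```bash
python3 -m jog '[[[-0.03,0,-0.03,0,0,0,0.6],[0,0,0,0,0,0,-1],[0,0,0,0,0,0,-1],[0,0,0,0,0,0,-1],[0,0,0,0,0,0,-1],[0,0,-0.3,0,0,0,-1],[0,0,-0.7,0,0,0,-1],[0,0,-1,0,0,0,-1],[0,0,-1,0,0,0,-1],[-0.7,0,-0.7,0,0,0,-1],[-0.7,0,-0.7,0,0,0,-1],[-0.7,0,-0.7,0,0,0,-1],[0,0,0,0,1,0,-1],[0,0,0,0,1,0,-1],[0,0,0,0,1,0,-1],[0,0,0,0,1,0,-1],[0,0,0,0,1,0,-1],[0,0,0,0,1,0,-1],[0,0,0,0,0.54,0,-1],[0,0,0,0,0,0,-1]]]'
python3 - <<'E'
from h import *
a=manip.read_camera("scene");b=manip.read_camera("top")
cv2.imwrite("pics/s4s.png",a);cv2.imwrite("pics/s4t.png",b)
c=lambda i,x,y:cv2.resize(i[y:y+60,x:x+60],None,fx=6,fy=6,interpolation=cv2.INTER_CUBIC)
cv2.imwrite("pics/s4.png",np.hstack([c(a,225,150),c(b,365,205)]))
E
```

```text
time_s: 28.92
position: [460.4, -151.0, 141.5]
eef_rot: [179.9, 0.2, 86.2]
force: [0.6, -0.0, -0.8]
gripper_width: 85.5
finger_force: 0.0
```

View pics/s4.png

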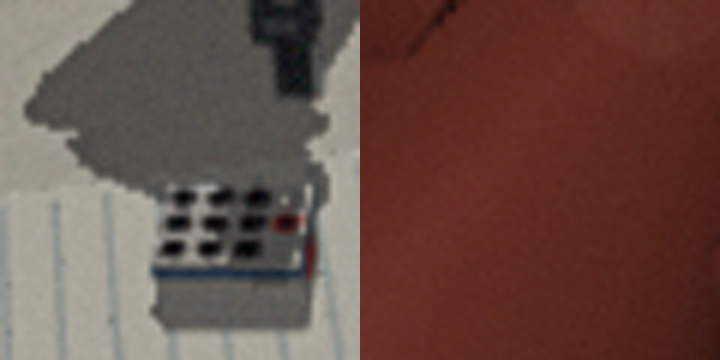

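The block is now wells up with the red well at the +y end (scene crop (287,222)). The arm hides it in the top view. I'll take its centre from the scene view.

Run:
```python
from h import *
P=ray("scene",uc([(167,183),(310,183),(303,267),(154,267)],225,150,6),46)[:,:2]; e=np.roll(P,-1,0)-P
print(P.mean(0),np.hypot(*e.T).round(1),np.degrees(np.arctan2(e[:,1],e[:,0])).round(1))
print(ray("scene",uc([(157,327),(308,327)],225,150,6),4))
# wells: centre well of 3x3
print(ray("scene",uc([(215,223),(287,222)],225,150,6),46))
plan([((457.5,-195,100),86.2,0),((457.5,-195,28),86.2,0)])
```

```text
[ 460.56569372 -195.68334401] [67.  58.8 67.3 58.9] [ 86.4  -1.1 -93.5 178.5]
[[ 482.24325247 -234.25256529    4.        ]
 [ 486.43187772 -164.31517371    4.        ]]
[[ 459.15769589 -204.24415291   46.        ]
 [ 460.49800363 -171.2053045    46.        ]]
turn [0.01 0.03 0.01] shift [-1.8  -0.    1.65]
turn [0. 0. 0.] shift [ 0.   -0.    2.88]
```

```bash
python3 -m jog '[[[-0.9,0,0.8,0.01,0.03,0,-1],[-0.92,0,0.8,0,0,0,-1],[0,0,0.7,0,0,0,-1],[0,0,0.8,0,0,0,-1],[0,0,0.8,0,0,0,-1],[0,0,0.8,0,0,0,-1],[0,0,0,0,0,0,-1]]]'
python3 - <<'E'
from h import *
plan([((457.5,-196,22),86.2,0)])
E
```

```text
time_s: 29.9
position: [456.8, -193.5, 22.3]
eef_rot: [-179.9, -0.2, 86.4]
force: [0.3, 0.6, 0.4]
gripper_width: 85.3
finger_force: 0.0
turn [-0.02 -0.02  0.02] shift [-0.1   0.03  0.01]
```

```bash
python3 -m jog '[[[-0.1,0.03,0,-0.02,-0.02,0,-1],[0,0,0,0,0,0,0.6],[0,0,0,0,0,0,0.6],[0,0,0,0,0,0,0.6],[0,0,0,0,0,0,0.6],[0,0,0,0,0,0,0.6],[0,0,0,0,0,0,0.6],[0,0,0,0,0,0,0.6]]]' 70
python3 -m jog '[[[0,0,-0.3,0,0,0,0.6],[0,0,-0.8,0,0,0,0.6],[0,0,-1,0,0,0,0.6],[0,0,-1,0,0,0,0.6],[0,0,-1,0,0,0,0.6],[0,0,-0.5,0,0,0,0.6],[0,0,0,0,0,0,0.6]]]'
python3 - <<'E'
from h import *
print(manip.sense()["q"].round(1))
plan([((457.5,-196,140),195.6,0),((515,182,140),195.6,0)])
E
```

```text
time_s: 30.9
position: [459.0, -198.6, 25.0]
eef_rot: [179.7, 0.1, 86.3]
force: [-0.4, 1.0, 6.2]
gripper_width: 54.4
finger_force: 75.4
time_s: 31.78
position: [458.3, -198.2, 139.2]
eef_rot: [179.8, 0.1, 86.3]
force: [-1.5, -0.4, -3.1]
gripper_width: 54.5
finger_force: 74.7
[-38.5 -12.  -21.4  80.4   0.   55.3]
turn [ 1.00e-02  4.00e-02 -1.59e+01] shift [ 0.01  0.09 -0.03]
turn [0. 0. 0.] shift [-6.28 13.94  0.  ]
```

```bash
python3 -m jog '[[[0,0,0,0,0,-0.9,0.6],[0,0,0,0,0,-1,0.6],[0,0,0,0,0,-1,0.6],[0,0,0,0,0,-1,0.6],[0,0,0,0,0,-1,0.6],[0,0,0,0,0,-1,0.6],[0,0,0,0,0,-1,0.6],[0,0,0,0,0,-1,0.6],[0,0,0,0,0,-1,0.6],[0,0,0,0,0,-1,0.6],[0,0,0,0,0,-1,0.6],[0,0,0,0,0,-1,0.6],[0,0,0,0,0,-1,0.6],[0,0,0,0,0,-1,0.6],[0,0,0,0,0,-1,0.6],[0,0,0,0,0,-1,0.6],[0,0,0,0,0,0,0.6]]]'
python3 -m jog '[[[-0.2,0.5,0,0,0,0,0.6],[-0.41,0.9,0,0,0,0,0.6],[-0.41,0.9,0,0,0,0,0.6],[-0.41,0.9,0,0,0,0,0.6],[-0.41,0.9,0,0,0,0,0.6],[-0.41,0.9,0,0,0,0,0.6],[-0.41,0.9,0,0,0,0,0.6],[-0.41,0.9,0,0,0,0,0.6],[-0.41,0.9,0,0,0,0,0.6],[-0.41,0.9,0,0,0,0,0.6],[-0.41,0.9,0,0,0,0,0.6],[-0.41,0.9,0,0,0,0,0.6],[-0.41,0.9,0,0,0,0,0.6],[-0.41,0.9,0,0,0,0,0.6],[-0.41,0.9,0,0,0,0,0.6],[-0.33,0.8,0,0,0,0,0.6],[0,0,0,0,0,0,0.6]]]'
python3 - <<'E'
from h import *
print(manip.sense()["q"].round(1))
a=manip.read_camera("scene");b=manip.read_camera("top")
cv2.imwrite("pics/s5s.png",a);cv2.imwrite("pics/s5t.png",b)
c=lambda i,x,y:cv2.resize(i[y:y+80,x:x+80],None,fx=5,fy=5,interpolation=cv2.INTER_CUBIC)
cv2.imwrite("pics/s5.png",np.hstack([c(a,365,140),c(b,200,170)]))
E
```

```text
time_s: 33.9
position: [457.4, -197.6, 137.5]
eef_rot: [-180.0, 0.1, -164.4]
force: [-0.9, 0.7, -3.3]
gripper_width: 54.5
finger_force: 74.5
time_s: 36.02
position: [514.7, 180.6, 138.1]
eef_rot: [-179.9, 0.1, -164.4]
force: [0.2, -0.2, -2.7]
gripper_width: 54.4
finger_force: 74.7
[  5.6  -3.5 -13.7  79.7  -0.1 -10. ]
```

View pics/s5.png

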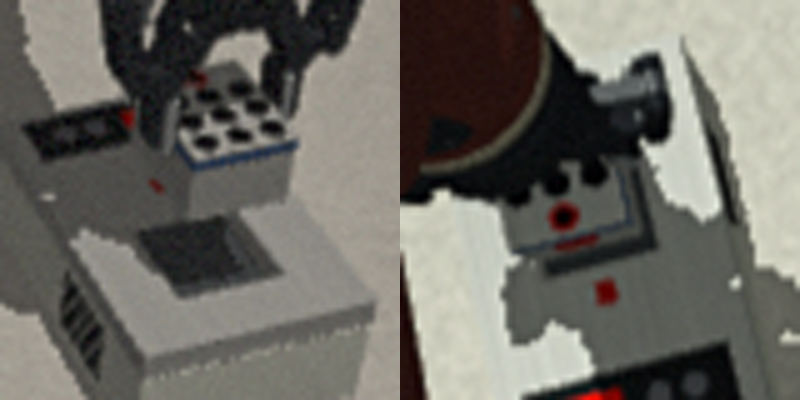

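The block is held over the pocket with the red-ringed well toward the display (top crop (565,215), display below it). I'll check the camera bias against the held block and the pocket rim.

Run:
```python
from h import *
s=manip.sense();T=Ro.from_euler('xyz',s["eef_rot"],degrees=True);tx=T.apply([1,0,0]);p=s["position"]
print("exp thermo",p+27.5*tx, "C",p+2.5*tx)
print("top",ray("top",uc([(165,215)],200,170,5),159),"scene",ray("scene",uc([(197,77)],365,140,5),159))
# scene wells: 9 centres
W=ray("scene",uc([(208,95),(243,86),(197,115),(220,116),(255,106),(204,142),(239,134),(274,127)],365,140,5),159);print(W.round(1))
# top-face front edge corners scene (+x end): left, right
print("edge",ray("scene",uc([(192,167),(297,141)],365,140,5),159).round(1),"exp",p+2.5*tx-34*tx)
P=ray("scene",uc([(140,231),(233,213),(283,268),(186,297)],365,140,5),70);print(P.round(1),P.mean(0))
for n in("top","scene"):
  # small red mark & pocket rim gradients: project candidate
  u=[np.cos(np.radians(15.6)),np.sin(np.radians(15.6))]
  for cx,cy in((515,182),):
    c=np.array([[a*35.5*u[0]-b*29.5*u[1]+cx,a*35.5*u[1]+b*29.5*u[0]+cy,70] for a,b in((-1,-1),(-1,1),(1,1),(1,-1))])
    print(n,proj(n,c).round(1).tolist())
```

```text
exp thermo [488.3978101  171.77254633 138.11950203] C [512.47697397 178.49504991 138.16207966]
top [[488.69277799 172.22492743 159.        ]] scene [[490.2970289  174.09239468 159.        ]]
[[505.6 176.9 159. ]
 [499.3 195.8 159. ]
 [521.5 168.5 159. ]
 [523.  179.7 159. ]
 [516.1 198.5 159. ]
 [543.  168.1 159. ]
 [537.9 186.3 159. ]
 [533.5 204.5 159. ]]
edge [[561.9 158.8 159. ]
 [545.2 213.4 159. ]] exp [545.22463684 187.63765479 138.21998524]
[[505.1 150.7  70. ]
 [493.6 202.3  70. ]
 [538.9 219.7  70. ]
 [558.  165.9  70. ]] [523.90244269 184.6627624   70.        ]
top [[251.5, 218.6], [228.3, 224.7], [222.2, 197.7], [245.1, 191.8]]
scene [[389.1, 181.9], [409.2, 177.3], [421.5, 193.8], [400.7, 198.8]]
```

Run:
```python
from h import *
u=np.array([np.cos(np.radians(15.6)),np.sin(np.radians(15.6))]);v=np.array([-u[1],u[0]]);c0=np.array([514.5,181.5])
def samp(n,im,A,B):
    X=np.stack([c0[0]+A*u[0]+B*v[0],c0[1]+A*u[1]+B*v[1],np.full(A.shape,70.)],-1)
    q=proj(n,X.reshape(-1,3)).reshape(A.shape+(2,)).astype(np.float32)
    return cv2.remap(im,q[...,0],q[...,1],cv2.INTER_CUBIC).astype(float)
for n in("top","scene"):
    im=cv2.cvtColor(cv2.imread(f"pics/{n}0.png"),cv2.COLOR_BGR2GRAY)
    r=np.arange(-48,49,2.); w=np.arange(-18,18.1,2.)
    # average across, with slope check via halves
    print(n,"r ",r.astype(int).tolist())
    print(" along x",samp(n,im,*np.meshgrid(r,w)).mean(0).astype(int).tolist())
    print(" along y",samp(n,im,*np.meshgrid(w,r)[::1]).mean(1).astype(int).tolist())
    R=np.arange(20,46,.25)
    for nm,sg,ax in(("x-",-1,0),("x+",1,0),("y-",-1,1),("y+",1,1)):
        out=[]
        for W in(w,w[w<0],w[w>0]):
            a,b=np.meshgrid(sg*R,W); g=(samp(n,im,a,b) if ax==0 else samp(n,im,b,a)).mean(0)
            hi=np.median(g[-24:]);lo=np.median(g[:12]); i=np.where(g<(hi+lo)/2)[0][-1]
            out.append(round(float(sg*R[i]),2))
        print("  ",nm,out)
```

```text
top r  [-48, -46, -44, -42, -40, -38, -36, -34, -32, -30, -28, -26, -24, -22, -20, -18, -16, -14, -12, -10, -8, -6, -4, -2, 0, 2, 4, 6, 8, 10, 12, 14, 16, 18, 20, 22, 24, 26, 28, 30, 32, 34, 36, 38, 40, 42, 44, 46, 48]
 along x [132, 136, 147, 159, 157, 133, 83, 47, 45, 48, 50, 50, 50, 50, 50, 49, 50, 50, 50, 50, 50, 50, 50, 50, 50, 50, 50, 50, 50, 50, 50, 50, 50, 50, 50, 51, 49, 37, 21, 25, 45, 80, 121, 150, 156, 153, 152, 151, 152]
 along y [154, 155, 154, 154, 156, 157, 157, 158, 159, 144, 93, 51, 47, 50, 51, 49, 49, 51, 51, 50, 50, 50, 51, 50, 49, 49, 49, 48, 50, 51, 50, 49, 49, 50, 50, 50, 49, 40, 33, 59, 115, 152, 158, 156, 154, 152, 151, 150, 149]
   x- [-36.5, -36.5, -36.5]
   x+ [35.0, 35.0, 35.0]
   y- [-28.25, -28.25, -28.25]
   y+ [31.5, 31.25, 31.5]
scene r  [-48, -46, -44, -42, -40, -38, -36, -34, -32, -30, -28, -26, -24, -22, -20, -18, -16, -14, -12, -10, -8, -6, -4, -2, 0, 2, 4, 6, 8, 10, 12, 14, 16, 18, 20, 22, 24, 26, 28, 30, 32, 34, 36, 38, 40, 42, 44, 46, 48]
 along x [117, 119, 123, 128, 135, 138, 136, 127, 111, 95, 89, 92, 93, 93, 87, 74, 61, 56, 56, 56, 57, 58, 58, 58, 58, 58, 57, 58, 58, 58, 59, 59, 58, 58, 58, 57, 56, 57, 58, 57, 56, 58, 71, 95, 122, 137, 138, 136, 134]
 along y [135, 136, 136, 137, 137, 137, 140, 138, 118, 83, 58, 54, 57, 58, 59, 59, 59, 60, 59, 59, 60, 59, 59, 60, 59, 60, 61, 60, 60, 59, 58, 59, 55, 49, 56, 63, 62, 67, 93, 124, 136, 137, 136, 135, 134, 132, 132, 132, 132]
   x- [-31.5, -31.25, -32.0]
   x+ [38.0, 37.75, 38.25]
   y- [-30.75, -30.75, -30.75]
   y+ [28.0, 28.0, 28.25]
```

Run:
```python
from h import *
plan([((517.4,182.3,96),195.6,0)])
```

```text
turn [-0.02  0.01 -0.  ] shift [-0.13  0.09  1.69]
```

```bash
python3 -m jog '[[[-0.13,0.09,0.3,-0.02,0.01,0,0.6],[0,0,0.5,0,0,0,0.6],[0,0,0.5,0,0,0,0.6],[0,0,0.39,0,0,0,0.6],[0,0,0,0,0,0,0.6]]]'
python3 - <<'E'
from h import *
plan([((517.4,182.3,94),195.6,0)])
a=manip.read_camera("scene");b=manip.read_camera("top")
cv2.imwrite("pics/s6s.png",a);cv2.imwrite("pics/s6t.png",b)
c=lambda i,x,y:cv2.resize(i[y:y+50,x:x+50],None,fx=8,fy=8,interpolation=cv2.INTER_CUBIC)
cv2.imwrite("pics/s6.png",np.hstack([c(a,378,160),c(b,212,182)]))
E
```

```text
time_s: 36.75
position: [517.2, 181.8, 94.9]
eef_rot: [180.0, -0.0, -164.4]
force: [-0.0, 0.3, -2.9]
gripper_width: 54.6
finger_force: 74.7
turn [ 0.01 -0.01  0.  ] shift [-0.01  0.02  0.04]
```

View pics/s6.png

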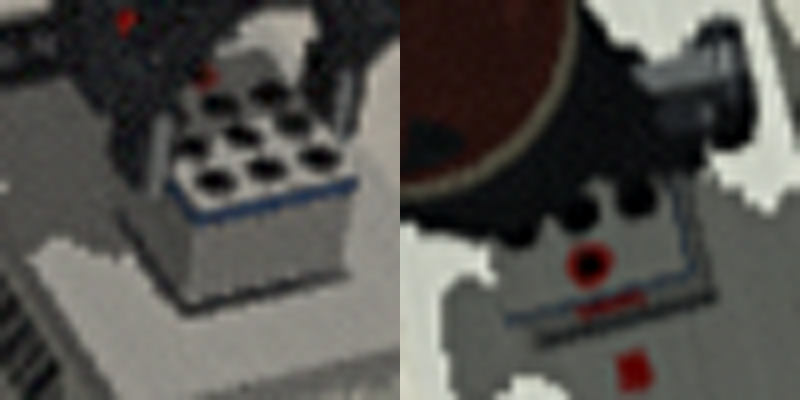

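The block hangs just above the mouth. In the scene crop its lower front edge runs (192,302)–(344,268) and the dark pocket rim runs (185,317)–(349,276). I'll work out the gaps.

Run:
```python
from h import *
u=np.array([np.cos(np.radians(15.6)),np.sin(np.radians(15.6))]);v=np.array([-u[1],u[0]])
s=manip.sense();C=s["position"][:2]+2.5*u*-1
f=lambda P:np.c_[(P[:,:2]-C)@u,(P[:,:2]-C)@v].round(1).tolist()
print("scene blk",f(ray("scene",uc([(192,302),(344,268)],378,160,8),74)),"rim",f(ray("scene",uc([(185,317),(349,276)],378,160,8),70)))
print("top blk",f(ray("top",uc([(304,287)],212,182,8),74)),"rim",f(ray("top",uc([(318,296),(138,348)],212,182,8),70)))
print("top face: thermo",f(ray("top",uc([(189,265)],212,182,8),116)), "edge pts",f(ray("top",uc([(107,320),(290,273)],212,182,8),116)))
```

```text
scene blk [[34.5, -26.3], [35.6, 26.9]] rim [[36.4, -29.2], [35.7, 29.2]]
top blk [[-32.5, -25.2]] rim [[-35.6, -28.2], [-37.0, 29.4]]
top face: thermo [[-25.5, 0.9]] edge pts [[-35.2, 28.0], [-35.6, -27.5]]
```

Block and pocket agree to about 1 mm. I'll lower gently and watch the force.

```bash
python3 -m jog '[[[0.01,0.01,0.08,0,0,0,0.6],[0,0,0.08,0,0,0,0.6],[0,0,0,0,0,0,0.6]]]'
python3 -m jog '[[[0,0,0.06,0,0,0,0.6],[0,0,0.06,0,0,0,0.6],[0,0,0,0,0,0,0.6]]]'
```

```text
time_s: 37.22
position: [517.7, 182.2, 92.1]
eef_rot: [180.0, 0.1, -164.4]
force: [-0.9, 0.2, -3.2]
gripper_width: 54.4
finger_force: 74.7
time_s: 37.6
position: [517.6, 182.1, 89.0]
eef_rot: [180.0, 0.1, -164.4]
force: [-0.8, -0.0, -3.9]
gripper_width: 54.4
finger_force: 74.7
```

```bash
python3 -m jog '[[[0,0,0.06,0,0,0,0.6],[0,0,0.06,0,0,0,0.6],[0,0,0,0,0,0,0.6]]]'
python3 -m jog '[[[0,0,0.06,0,0,0,0.6],[0,0,0.06,0,0,0,0.6],[0,0,0,0,0,0,0.6]]]'
```

```text
time_s: 37.98
position: [517.6, 182.1, 86.1]
eef_rot: [180.0, 0.1, -164.4]
force: [0.9, 0.1, -3.5]
gripper_width: 54.4
finger_force: 74.7
time_s: 38.35
position: [517.6, 182.1, 83.0]
eef_rot: [180.0, 0.1, -164.4]
force: [0.8, 0.0, -3.5]
gripper_width: 54.3
finger_force: 74.7
```

In the pocket without contact. I'll go on to the floor.

```bash
python3 -m jog '[[[0,0,0.06,0,0,0,0.6],[0,0,0.06,0,0,0,0.6],[0,0,0.06,0,0,0,0.6],[0,0,0,0,0,0,0.6]]]'
python3 -m jog '[[[0,0,0.04,0,0,0,0.6],[0,0,0.04,0,0,0,0.6],[0,0,0,0,0,0,0.6]]]'
python3 -m jog '[[[0,0,0.03,0,0,0,0.6],[0,0,0.03,0,0,0,0.6],[0,0,0,0,0,0,0.6]]]'
```

```text
time_s: 38.85
position: [517.6, 182.1, 78.5]
eef_rot: [180.0, 0.1, -164.4]
force: [-0.3, 0.6, -3.0]
gripper_width: 54.3
finger_force: 74.7
time_s: 39.22
position: [517.7, 182.1, 76.6]
eef_rot: [180.0, 0.1, -164.4]
force: [-0.0, 0.1, -3.3]
gripper_width: 54.5
finger_force: 74.7
time_s: 39.6
position: [517.7, 182.1, 75.2]
eef_rot: [180.0, 0.1, -164.4]
force: [-0.5, 0.5, -3.0]
gripper_width: 54.9
finger_force: 74.9
```

```bash
python3 -m jog '[[[0,0,0.03,0,0,0,0.6],[0,0,0.02,0,0,0,0.6],[0,0,0,0,0,0,0.6]]]'
python3 -m jog '[[[0,0,0.02,0,0,0,0.6],[0,0,0,0,0,0,0.6]]]'
```

```text
time_s: 39.98
position: [517.8, 182.1, 75.0]
eef_rot: [180.0, 0.1, -164.4]
force: [-4.8, -1.2, 8.8]
gripper_width: 54.5
finger_force: 76.0
time_s: 40.22
position: [517.9, 182.2, 75.0]
eef_rot: [180.0, 0.1, -164.4]
force: [-6.5, -1.3, 10.6]
gripper_width: 54.3
finger_force: 76.4
```

Floor contact came at TCP z = 75, which is exactly the fully seated height. I'll release and retreat.

```bash
python3 -m jog '[[[0,0,-0.02,0,0,0,0.4],[0,0,0,0,0,0,-1],[0,0,0,0,0,0,-1],[0,0,0,0,0,0,-1],[0,0,0,0,0,0,-1],[0,0,-0.2,0,0,0,-1],[0,0,-0.5,0,0,0,-1],[0,0,-0.8,0,0,0,-1],[0,0,-1,0,0,0,-1],[0,0,-1,0,0,0,-1],[0,0,-1,0,0,0,-1],[1,0,-0.5,0,0,0,-1],[1,0,0,0,0,0,-1],[1,0,0,0,0,0,-1],[1,0,0,0,0,0,-1],[0,0,0,0,0,0,-1]]]'
python3 - <<'E'
from h import *
a=manip.read_camera("scene");b=manip.read_camera("top")
cv2.imwrite("pics/s7s.png",a);cv2.imwrite("pics/s7t.png",b)
c=lambda i,x,y:cv2.resize(i[y:y+80,x:x+80],None,fx=5,fy=5,interpolation=cv2.INTER_CUBIC)
cv2.imwrite("pics/s7.png",np.hstack([c(a,365,140),c(b,200,170)]))
E
```

```text
time_s: 42.22
position: [421.0, 155.1, 200.6]
eef_rot: [-180.0, 0.2, -164.4]
force: [0.8, -0.8, 0.6]
gripper_width: 85.2
finger_force: 0.0
```

View pics/s7.png

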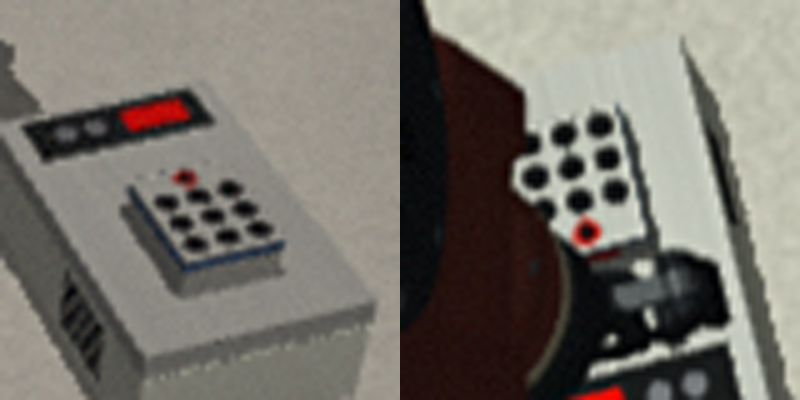

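The block sits level in the pocket, wells up, with its red-ringed well (scene crop (185,178)) toward the display. The gripper is clear, so I'm handing in.

```bash
python3 -c "
from rig import manip
print(manip.sign_off())"
```

```text
the job is handed in; nothing more can be done
None
```

The block is seated in the heater pocket, wells up, with the red-ringed well at the display end; I let go, moved clear and handed the job in at about 42 s, without moving the bottles or tip box (the verdict was not shown).

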